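Gauge the pocket depth of a forming die

TASK

Take the depth gauge out of its holder, lower its rod into the forming die's pocket until the collar lands on the die, then keep pressing the rod down through the stiff collar until it bottoms out on the pocket floor, without forcing it. Let go and leave the gauge standing there, bottomed, with the collar resting on the die so that the depth can be read; leave the reel, jar and pot where they are.

Things in the scene. Friction and masses are not known exactly. Their poses are not given: they have to be found in the camera images.
- die: Fixed aluminium block 90 x 90 mm, 100 mm tall, one round vertical pocket, 15.5 mm across, in the middle of its top. Origin: centre of the underside, z up. The pocket is blind, 52 to 82 mm deep: packing inside sets it, unseen and different each time; finding it is the job. The packing is delicate: never press die or packing with more than 25 N. A low clamp strip sticks out 15 mm at the foot.
- mouth (a point): Centre of the pocket's mouth (2 mm chamfer), on the die's top face, 100 mm above the table; z up.
- holder: Fixed grey holder: square socket block 34 x 34 mm, 36 mm tall, on a low round foot 90 mm in diameter; a vertical blind hole 15.5 mm in diameter and 30 mm deep in its top, in which the gauge stands at the start. Origin: centre of the underside.
- gauge: Depth gauge, loose, 0.13 to 0.2 kg, upright in the holder: steel rod 14 mm in diameter with a chamfered foot, on top a dark cylindrical head 24 mm in diameter, 40 mm tall (to grip), above a finger guard disc 36 mm across, 5 mm thick; 165 mm tall in all. Origin: centre of the rod's foot; z along the rod towards the head.
- gauge_tip (a point): Centre of the foot of the gauge's rod (the same point as the gauge's origin), z towards the head.
- gauge_head (a point): Centre of the flat top of the gauge's head, 165 mm above the foot.
- collar_under (a point): Centre of the underside of the collar, a dark ring 34 mm across, 12 mm tall, on the gauge's rod. Stiff friction fit: 6 to 7 N along the rod slides it; it stays where left, even carrying the gauge's weight. At the start 34 to 42 mm above the foot, so it meets the die before the rod reaches the pocket floor; it can go up to 104 mm. A brass screw sticks out 8 mm at its side.
- reel: Bystander: reel of labels 110 mm in diameter, 70 mm tall, standing flat. Origin: centre of its underside.
- jar: Bystander: closed jar 64 mm in diameter, 85 mm tall. Origin: centre of its underside.
- pot: Bystander: white plastic pot, 72 mm in diameter at the rim, 60 mm tall. Origin: centre of its underside.
There are look-alikes about, which are no part of the job. Of the things that look like the gauge, the largest one is meant.

How it is judged:
By the outcome, as a careful person would: the job done as asked, in the order asked, and still so for the second after the job is handed in, with the robot touching nothing.
It also fails if it takes over 58 s, if anything falls off the work surface, if the arm or the gripper's body presses on something with over 40 N, if the wrist force passes 120 N, or if a joint passes its speed limit or range.

ROBOT

A 6-joint arm with a two-finger parallel gripper is mounted at the origin on the work surface. World frame = base frame: x ahead of the robot, y to its left, z up, the work surface at z = 0. Lengths are in m, angles in rad, forces in N, time in s.
With the tool pointing down it reaches from about 0.3 to 0.775 m from the base axis. Payload 14.6 kg.
Tool frame: the origin (TCP) lies on the centre line of the jaws, within the pads' length; the fingertips stand 11 mm ahead of it and the grasp point (between the pads) lies 8 mm behind it; y points along the fingers, z is the direction in which the jaws open and shut, and the axes are right-handed (so a half turn about y gives the same grasp; the last joint's range is limited). The gripper opens to 85 mm and grips with 20 to 120 N. Pads are 22 mm wide; open, the fingers measure 114 mm over their backs; the gripper's body (76 mm by 85 mm) begins 54 mm behind the grasp point. The pads swing forward as they close: fully open they stand 13 mm farther back than shut.
Start: joints at [-1.243, 0.3, 1.521, -0, 1.321, -0.067], TCP at [0.212, -0.508, 0.204] pointing down, gripper open.
Joint ranges: [-3.03, 3.03], [-0.79, 2.21], [0.23, 2.52], [-1.04, 4.18], [0, 3.07], [-2.55, 2.55]. Speed limits (rad/s): [2.22, 2.22, 2.57, 3.14, 3.14, 3.14].

INTERFACE

Orientations are given as a unit quaternion [w, x, y, z].
In Python, from workcell import ctrl gives the robot as it stands. Calls block until the motion is done:
- ctrl.movep(position, orientation): joint-space move of the TCP to a pose.
- ctrl.move_linear(position, rotation=None, max_speed=0.15, max_force=None): straight line of the TCP; rotation=None keeps the orientation; max_speed is the mean speed in m/s. With max_force (N) it stops when the force on the tool has changed by that much, and returns True; else False.
- ctrl.movej(angles): joint-space move.
- ctrl.command_gripper(opening, effort=None): finger opening in m; effort is the grip in N (None keeps the last); returns when the fingers have stopped.
- ctrl.dwell(seconds).
- ctrl.inverse_kinematics(position, orientation): joint angles nearest the present ones, or None.
- ctrl.camera(name): name is "scene" or "top"; returns a dict with "frame" (420x560x3 uint8, red, green, blue), "z_map" (420x560 float32, m along the optical axis (not along the pixel's ray), 0 where there is no reading), "fovy" (degrees; the focal length in pixels is half the picture's height over the tangent of half this angle, whatever the lens; pixels are square), "cx", "cy" (the principal point, pixels), "R" (3x3) and "t" (3): a world point X has camera coordinates R X + t. Camera axes: x right, y down, z forward; pixel columns grow to the right and rows downward; lengths in m; the calibration is good to about 2 mm. A picture is of the moment at which its call begins.
A pose or a line that the arm cannot do raises ctrl.PlanningError and nothing moves.
- ctrl.finish_job(): hands the job in, once; it reports no verdict.
Trained networks look in a picture, given as the dict that the camera call returned (one of the last four; its "shot" number tells which), for a name from the list of things; names that differ only in an ending like _2 or _b are one class to them, and where a whole thing is asked for, a point or a joint stands for the part that bears it (a point fixed in the world has none). Each returns a list of dicts, best first, with "conf" (0 to 1); they miss things now and then, are a little off and sometimes report something else, mostly with a low value. They report only what shows in the picture. A call takes as long as a camera call. They do not tell look-alikes from the thing itself.
- ctrl.recognise(picture, query): "location" ([x, y, z] in m, in world coordinates, good to about 4 mm: the middle of the surface that is visible of it).
- ctrl.masks_of(picture, query): "mask" (420x560 bool, what is visible of it).
Readings, each from a call of its own:
- ctrl.current_clock(): time.
- ctrl.current_joint_pos(): joint angles.
- ctrl.current_qvel(): joint speeds.
- ctrl.current_tau(): joint torques, N m.
- ctrl.current_position(): TCP position.
- ctrl.current_tool_rot(): TCP orientation.
- ctrl.current_force(): force on the tool from outside, world axes, zero at the start.
- ctrl.current_torque(): the same for the moment, N m.
- ctrl.current_grip_width(): finger opening in m.
Only numpy, scipy, OpenCV 4.12 (cv2) and the standard library are available. Lean on these libraries where they do the work, as an engineer would, in place of code of your own. Each camera call takes 0.05 s, during which the arm holds its last target.

## Working session

There is one attempt and no reset: what is moved stays moved. The work goes in short steps, each a Python script; the robot and the scene stay as the last script left them, time stands still between calls to the robot, and variables do not carry over. Pictures are saved under pics/ and viewed, and the job is handed in when it is done.

```bash
mkdir -p pics; ls
cat > h.py <<'E'
import numpy as np, cv2
from workcell import ctrl
def f(p): return p["frame"].shape[0]/2/np.tan(np.radians(p["fovy"])/2)
def pts(p):
    z=p["z_map"];v,u=np.mgrid[:z.shape[0],:z.shape[1]];k=f(p)
    c=np.stack([(u-p["cx"])/k*z,(v-p["cy"])/k*z,z],-1)
    w=(c-np.array(p["t"]))@np.array(p["R"]); w[z==0]=np.nan
    return w
def proj(p,X):
    c=np.array(p["R"])@np.array(X)+np.array(p["t"]);k=f(p)
    return c[0]/c[2]*k+p["cx"],c[1]/c[2]*k+p["cy"]
def save(p,n,s=1,crop=None):
    im=p["frame"][:,:,::-1]
    if crop: im=im[crop[1]:crop[3],crop[0]:crop[2]]
    cv2.imwrite("pics/"+n,cv2.resize(im,None,fx=s,fy=s,interpolation=cv2.INTER_CUBIC))
E
python3 - <<'E'
from h import *
for n in("scene","top"):
    p=ctrl.camera(n);save(p,n+"0.png")
    print(n,p["fovy"],p["cx"],p["cy"],-np.array(p["R"]).T@p["t"],np.array(p["R"]).round(2).tolist())
    for q in("die","mouth","holder","gauge","gauge_head","collar_under","reel","jar","pot"):
        print(q,[(np.round(d["location"],3).tolist(),round(d["conf"],2)) for d in ctrl.recognise(p,q)])
print(ctrl.current_clock(),ctrl.current_tool_rot(),ctrl.current_force())
E
```

```text
pics
scene 48.42329130429586 284.3082523012983 202.16283938949613 [1.27312018 0.46358412 0.82274837] [[-0.57, 0.82, -0.0], [0.53, 0.36, -0.77], [-0.63, -0.44, -0.64]]
die [([0.74, -0.03, 0.059], 0.71), ([0.498, -0.092, 0.074], 0.62)]
mouth [([0.496, -0.093, 0.077], 0.57)]
holder [([0.592, 0.131, 0.005], 0.63), ([0.74, -0.029, 0.06], 0.37), ([0.504, -0.388, 0.066], 0.24)]
gauge [([0.6, 0.228, 0.083], 0.67), ([0.592, 0.13, 0.008], 0.65), ([0.58, 0.129, 0.129], 0.62), ([0.479, 0.138, 0.074], 0.58)]
gauge_head [([0.584, 0.122, 0.13], 0.84), ([0.479, 0.14, 0.076], 0.71), ([0.6, 0.231, 0.078], 0.54)]
collar_under [([0.482, 0.144, 0.036], 0.52), ([0.584, 0.126, 0.055], 0.44), ([0.602, 0.232, 0.036], 0.43)]
reel [([0.505, -0.392, 0.066], 0.76)]
jar [([0.741, -0.03, 0.061], 0.65), ([0.58, 0.128, 0.13], 0.26)]
pot [([0.461, 0.389, 0.04], 0.94)]
top 50.77994593213551 280.8386386940546 209.01872590746237 [ 0.40939337 -0.01461873  1.21785144] [[-0.02, -1.0, -0.0], [-0.98, 0.02, -0.17], [0.17, -0.0, -0.98]]
die [([0.467, -0.109, 0.096], 0.86)]
mouth [([0.47, -0.108, 0.101], 0.83)]
holder [([0.566, 0.111, 0.007], 0.58)]
gauge [([0.571, 0.116, 0.134], 0.83), ([0.474, 0.13, 0.095], 0.7), ([0.468, -0.107, 0.1], 0.68), ([0.597, 0.223, 0.092], 0.66)]
gauge_head [([0.591, 0.222, 0.094], 0.45)]
collar_under [([0.587, 0.225, 0.031], 0.52), ([0.479, -0.406, 0.07], 0.41), ([0.576, 0.115, 0.131], 0.16)]
reel [([0.481, -0.405, 0.071], 0.72), ([0.47, -0.108, 0.098], 0.28)]
jar [([0.713, -0.045, 0.087], 0.56)]
pot [([0.464, 0.4, 0.024], 0.82), ([0.57, 0.114, 0.129], 0.36)]
1.0 [ 0.13868783 -0.13867657  0.69337455 -0.69337308] [-0.28245711 -0.05753356  0.39011276]
```

View pics/scene0.png

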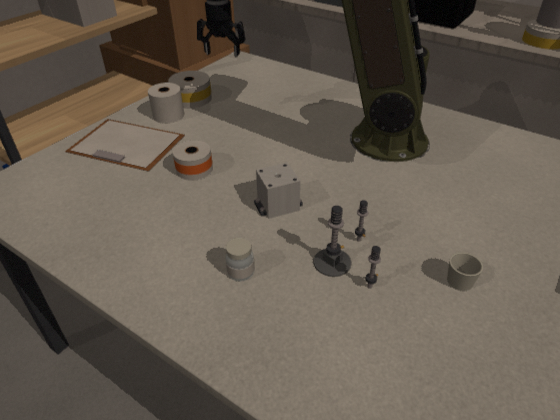

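View pics/top0.png

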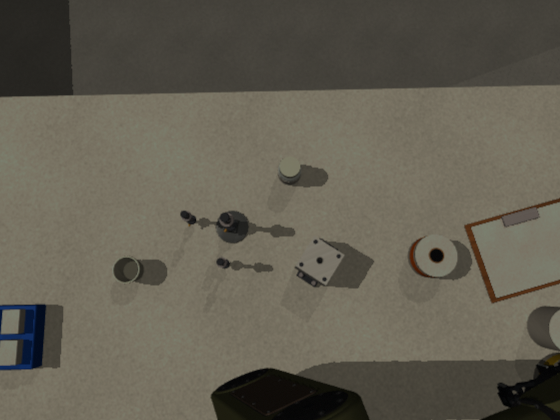

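Run:
```python
from h import *
S=ctrl.camera("scene");T=ctrl.camera("top")
save(S,"s1.png",5,(300,180,420,300));save(T,"t1.png",5,(170,190,310,290));save(T,"t2.png",6,(280,225,360,300));save(S,"s2.png",6,(240,150,320,230))
for n,p in(("S",S),("T",T)):
    w=pts(p)
    m=(abs(w[...,0]-.475)<.09)&(abs(w[...,1]+.105)<.09)&(abs(w[...,2]-.1)<.006)
    q=w[m];print(n,"die top",len(q),np.median(q[:,2]),cv2.minAreaRect((q[:,:2]*1000).astype(np.float32)))
    m=(abs(w[...,0]-.58)<.05)&(abs(w[...,1]-.12)<.05)&(w[...,2]>.162)
    q=w[m];print(n,"head",len(q),q.min(0),q.max(0),q.mean(0), cv2.minEnclosingCircle((q[:,:2]*1000).astype(np.float32)))
    m=(abs(w[...,0]-.58)<.06)&(abs(w[...,1]-.12)<.06)&(w[...,2]<.015)&(w[...,2]>.003)
    q=w[m];print(n,"foot",len(q),np.median(q[:,2]),cv2.minEnclosingCircle((q[:,:2]*1000).astype(np.float32)))
    m=(w[...,2]<.05)&(abs(w[...,0]-.5)<.2)&(abs(w[...,1])<.2);print("table",np.median(w[m][:,2]))
```

```text
S die top 767 0.09923844064500083 ((474.877197265625, -110.01185607910156), (96.28590393066406, 91.3475341796875), 56.2675895690918)
S head 84 [0.56744042 0.10981987 0.16213771] [0.5922741  0.13248332 0.17293581] [0.58164649 0.12212544 0.16857617] ((579.77734375, 121.57950592041016), 12.695826530456543)
S foot 557 0.007548321340169646 ((569.842529296875, 124.2762680053711), 70.70250701904297)
table -0.00046354806360557706
T die top 1259 0.09989254235025427 ((474.609619140625, -111.94010925292969), (90.15966033935547, 90.38056945800781), 55.904876708984375)
T head 82 [0.56685645 0.10690951 0.16286677] [0.58974648 0.1314163  0.17526629] [0.5780109  0.11873199 0.16978453] ((578.5328369140625, 119.09182739257812), 12.35943603515625)
T foot 612 0.00736547743417203 ((580.4393310546875, 118.35932922363281), 79.22467041015625)
table 9.519021715943025e-05
```

```bash
sleep 1
```

```text
(no output)
```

View pics/s1.png

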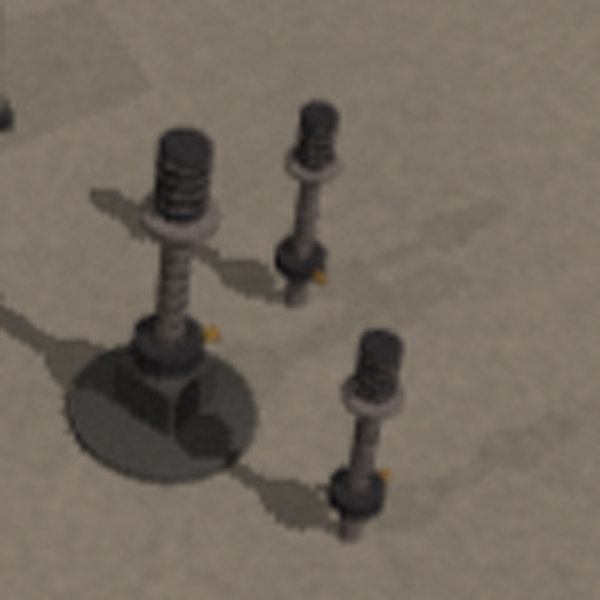

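View pics/t1.png

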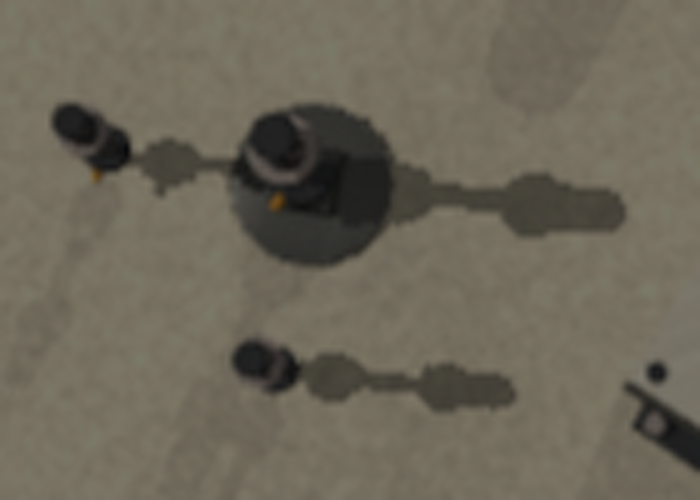

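View pics/t2.png

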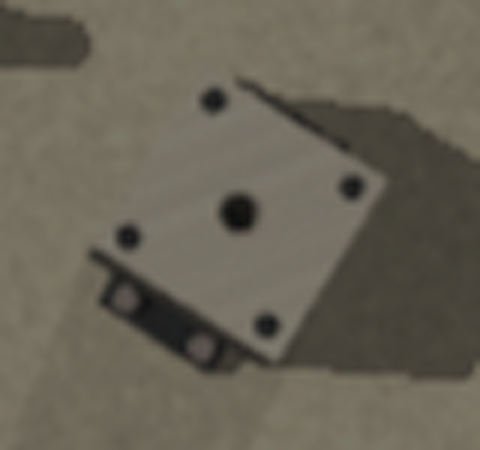

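View pics/s2.png

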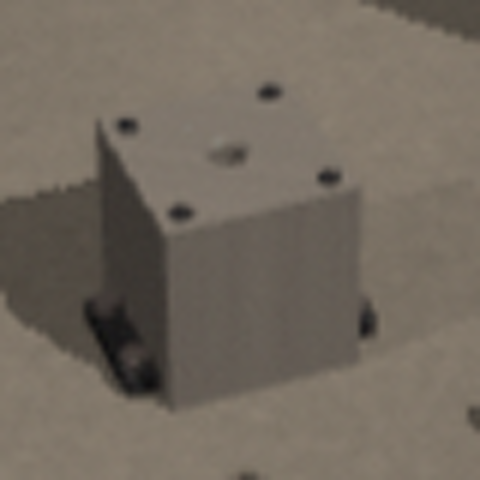

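```bash
cat >> h.py <<'E'
def ray(p,u,v,z):
    k=f(p);R=np.array(p["R"]);o=-R.T@np.array(p["t"]);d=R.T@np.array([(u-p["cx"])/k,(v-p["cy"])/k,1]);return o+d*(z-o[2])/d[2]
E
python3 - <<'E'
from h import *
from scipy.spatial.transform import Rotation as Ro
S=ctrl.camera("scene");T=ctrl.camera("top")
for n,p,(a,b),r in(("S",S,(277.5,175.2),(6,5)),("T",T,(319.5,260),(6,6))):
    g=p["frame"].astype(float).mean(2);
    a,b=round(a),round(b);s=g[b-r[1]:b+r[1]+1,a-r[0]:a+r[0]+1]
    print(s.astype(int)) 
    bg=np.median(np.r_[s[0],s[-1]]);wt=np.clip(bg-s-12,0,None);v,u=np.mgrid[b-r[1]:b+r[1]+1,a-r[0]:a+r[0]+1]
    uu,vv=(u*wt).sum()/wt.sum(),(v*wt).sum()/wt.sum();print(n,uu,vv,ray(p,uu,vv,.1 if n=="S" else .098))
    # screw holes 4: dark spots at die top (symmetric): mean
q=ctrl.current_tool_rot();R0=Ro.from_quat(np.r_[q[1:],q[0]]);print(R0.as_matrix().round(3))
for x in((.579,.12),(.4747,-.111)):
  for yaw in range(0,180,30):
    c,s=np.cos(np.radians(yaw)),np.sin(np.radians(yaw))
    for sg in(1,-1):
        z=np.array([c,s,0])*sg;y=np.array([0,0,-1.]);M=np.stack([np.cross(y,z),y,z],1)
        qq=Ro.from_matrix(M).as_quat();j=ctrl.inverse_kinematics([*x,.29],[qq[3],*qq[:3]])
        print(x,yaw,sg,None if j is None else np.round(j,2))
E
```

```text
[[118 117 118 118 118 118 119 118 118 118 118 116 118]
 [117 117 117 117 117 118 118 117 117 117 118 118 117]
 [116 117 116 118 122 120 117 118 117 117 117 117 117]
 [116 116 117 120 127 118 114 112 112 113 116 117 117]
 [115 115 115 115 113 102  96  92  96 106 116 115 116]
 [119 117 105  97  91  85  80  67  73 104 116 116 116]
 [120 117 108  95  93  87  78  71  82 112 118 117 115]
 [117 118 118 110 103 101  93  99 104 118 118 118 118]
 [116 115 115 116 114 116 117 116 117 117 118 119 120]
 [118 116 117 117 116 118 115 116 116 116 114 115 116]
 [117 117 119 116 118 117 118 118 117 116 117 116 116]]
S 278.1808300395257 175.44861660079053 [ 0.47491214 -0.10806502  0.1       ]
[[111 111 110 110 109 109 110 110 111 114 114 114 114]
 [111 110 109 110 110 111 113 114 115 115 115 115 113]
 [109 111 110 108 106 101 103 108 113 114 113 113 112]
 [111 113 110  94  76  64  65  81 103 111 112 111 111]
 [114 115 101  65  37  28  27  42  79 102 109 110 111]
 [115 115  86  42  22  23  26  26  59  94 109 112 112]
 [114 113  77  31  17  18  22  25  57  94 109 112 111]
 [113 112  86  43  20  16  20  2
[... 1023 characters left out ...]
 [ 0.14  0.35  1.26 -0.    1.53  0.67]
(0.4747, -0.111) 0 1 [-0.3   0.1   1.56 -0.    1.48 -0.3 ]
(0.4747, -0.111) 0 -1 None
(0.4747, -0.111) 30 1 [-0.3   0.1   1.56 -0.    1.48 -0.83]
(0.4747, -0.111) 30 -1 [-0.3   0.1   1.56 -0.    1.48  2.31]
(0.4747, -0.111) 60 1 [-0.3   0.1   1.56 -0.    1.48 -1.35]
(0.4747, -0.111) 60 -1 [-0.3   0.1   1.56  0.    1.48  1.79]
(0.4747, -0.111) 90 1 [-0.3   0.1   1.56 -0.    1.48 -1.88]
(0.4747, -0.111) 90 -1 [-0.3   0.1   1.56 -0.    1.48  1.27]
(0.4747, -0.111) 120 1 [-0.3   0.1   1.56 -0.    1.48 -2.4 ]
(0.4747, -0.111) 120 -1 [-0.3   0.1   1.56  0.    1.48  0.74]
(0.4747, -0.111) 150 1 None
(0.4747, -0.111) 150 -1 [-0.3   0.1   1.56 -0.    1.48  0.22]
```

Run:
```python
from h import *
from scipy.spatial.transform import Rotation as Ro
q=Ro.from_matrix(np.array([[0,0,1],[-1,0,0],[0,-1,0]]).astype(float)).as_quat();Q=[q[3],*q[:3]];print(Q)
ctrl.movep([.579,.1203,.24],Q);print(ctrl.current_clock(),ctrl.current_position())
print("stop",ctrl.move_linear([.579,.1203,.149],max_speed=.1,max_force=8))
f0=ctrl.current_force()
S=ctrl.camera("scene");save(S,"s3.png",4,(280,130,420,280));T=ctrl.camera("top");save(T,"t3.png",4,(170,150,310,290))
print(ctrl.current_clock(),ctrl.current_position(),f0)
```

```text
[np.float64(-0.5), np.float64(0.5), np.float64(-0.5), np.float64(0.5)]
3.775 [0.57913877 0.11953383 0.23996292]
stop False
4.9333 [0.57928832 0.12034234 0.14971084] [-0.43829273  0.00331942 -0.04282904]
```

```bash
sleep 1
```

```text
(no output)
```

View pics/s3.png

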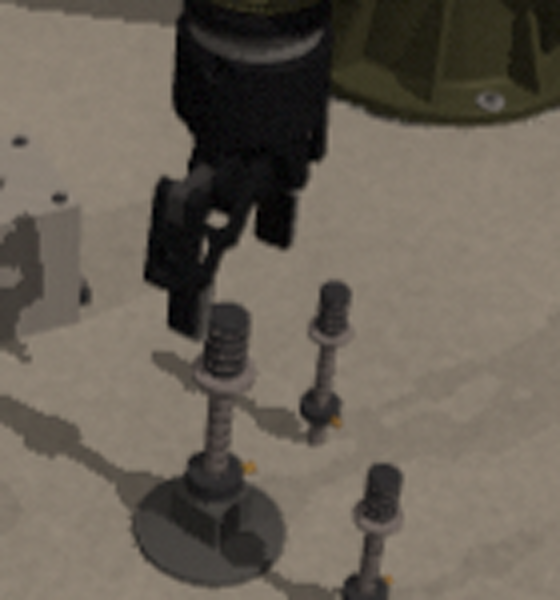

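Run:
```python
from h import *
S=ctrl.camera("scene");T=ctrl.camera("top")
print(S["t"],T["t"])
for p in(S,T):
  for X in([.579,.12,.138],[.579,.12,.171],[.63,.12,.151],[.53,.12,.151]): print(X,np.round(proj(p,X),1))
w=pts(S)
m=(w[...,2]>.1)&(abs(w[...,0]-.579)<.08)&(abs(w[...,1]-.12)<.08)
for v in range(170,225,3):
  print(v,[ (u,*(w[v,u]*1000).round().astype(int)) for u in range(318,362,3) if m[v,u]])
```

```text
[ 0.34272113 -0.20372483  1.53417683] [-0.00440357  0.61630847  1.12744102]
[0.579, 0.12, 0.138] [335.6 219.5]
[0.579, 0.12, 0.171] [336.6 208. ]
[0.63, 0.12, 0.151] [323.9 228.2]
[0.53, 0.12, 0.151] [346.8 203.2]
[0.579, 0.12, 0.138] [225.2 219.1]
[0.579, 0.12, 0.171] [223.5 217. ]
[0.63, 0.12, 0.151] [224.5 197.8]
[0.53, 0.12, 0.151] [224.5 238.3]
170 [(327, np.int64(603), np.int64(103), np.int64(279)), (330, np.int64(616), np.int64(117), np.int64(292)), (333, np.int64(616), np.int64(124), np.int64(295)), (336, np.int64(615), np.int64(129), np.int64(297)), (339, np.int64(607), np.int64(132), np.int64(293)), (342, np.int64(594), np.int64(132), np.int64(285)), (345, np.int64(584), np.int64(133), np.int64(280)), (348, np.int64(570), np.int64(133), np.int64(272)), (351, np.int64(573), np.int64(141), np.int64(277)), (354, np.int64(551), np.int64(138), np.int64(262)), (357, np.int64(517), np.int64(129), np.int64(239)), (360, np.int64(509), np.int64(133), np.int64(235))]
173 [(327, np.int64(621), np.int64(113), np.int64(286)), (330, np.int64(622), np.int64(120), np.int64(290)), (333, np.i
[... 6238 characters left out ...]
p.int64(131)), (333, np.int64(591), np.int64(119), np.int64(151)), (336, np.int64(590), np.int64(126), np.int64(153)), (339, np.int64(583), np.int64(130), np.int64(150))]
221 [(330, np.int64(583), np.int64(109), np.int64(130)), (333, np.int64(590), np.int64(120), np.int64(142)), (336, np.int64(587), np.int64(125), np.int64(142)), (339, np.int64(584), np.int64(131), np.int64(143)), (342, np.int64(569), np.int64(131), np.int64(132))]
224 [(330, np.int64(592), np.int64(114), np.int64(131)), (333, np.int64(586), np.int64(118), np.int64(129)), (336, np.int64(587), np.int64(126), np.int64(134)), (339, np.int64(580), np.int64(130), np.int64(131)), (342, np.int64(576), np.int64(135), np.int64(130))]
```

View pics/t3.png

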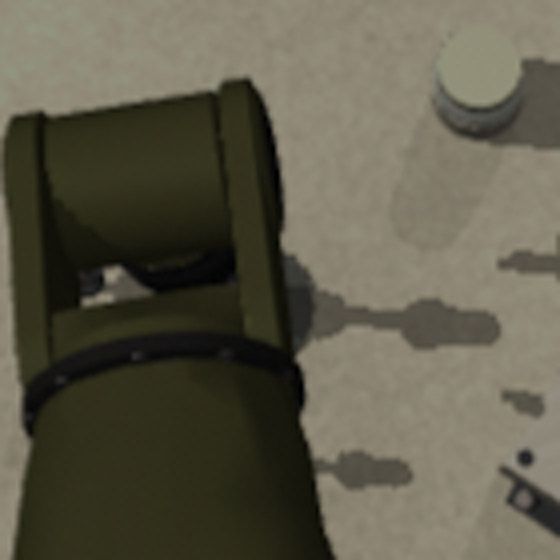

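Run:
```python
from h import *
print(ctrl.current_clock(),ctrl.current_position(),ctrl.current_tool_rot(),ctrl.current_joint_pos(),ctrl.current_grip_width(),ctrl.current_force(),ctrl.current_qvel())
S=ctrl.camera("scene");save(S,"s4.png",6,(300,140,400,240))
w=pts(S)
m=(w[...,2]>.12)&(abs(w[...,0]-.63)<.03)&(abs(w[...,1]-.12)<.03);print(w[m].min(0))
v,u=np.where((w[...,0]>.605)&(w[...,2]>.12)&(abs(w[...,1]-.12)<.03));print(v.max(),u[v==v.max()])
v,u=np.where((w[...,0]<.55)&(w[...,0]>.5)&(w[...,2]>.14)&(abs(w[...,1]-.12)<.03));print(v.max(),u[v==v.max()],w[v.max(),u[v==v.max()]])
```

```text
5.0333 [0.57916528 0.12035423 0.14950281] [ 0.50024135 -0.4997704   0.49982154 -0.50016654] [1.42974289e-01 4.38402193e-01 1.46234233e+00 8.89129305e-06
 1.24002255e+00 1.42947726e-01] 0.08509071967027507 [ 0.52656211 -0.71198209  0.12556007] [ 0.00033229  0.00295956  0.0023168  -0.00153259 -0.00148152 -0.00042946]
[0.60000544 0.09003076 0.18941813]
215 [328 329 330]
192 [350 351] [[0.53572085 0.12737835 0.19007453]
 [0.53554879 0.12965509 0.19098047]]
```

```bash
sleep 1
```

```text
(no output)
```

View pics/s4.png

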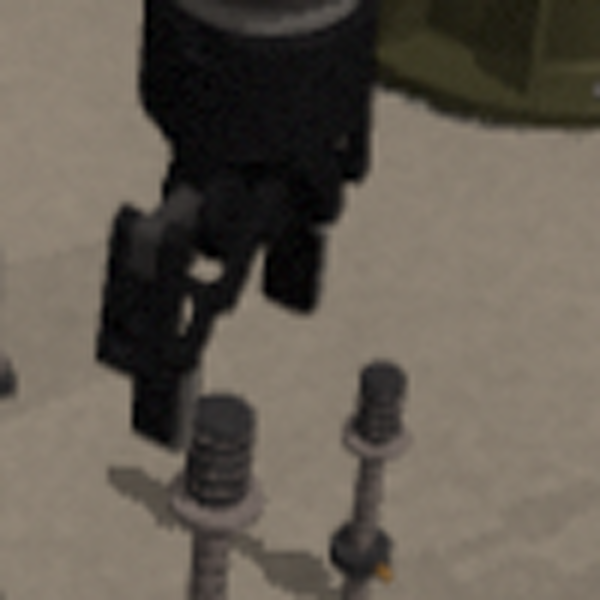

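Run:
```python
from h import *
print("stop",ctrl.move_linear([.579,.1203,.125],max_speed=.08,max_force=6))
print(ctrl.current_clock(),ctrl.current_position(),ctrl.current_force())
S=ctrl.camera("scene");save(S,"s5.png",6,(300,140,400,240))
w=pts(S)
print(proj(S,[.212,-.508,.204]))
m=(w[...,2]>.14)&(abs(w[...,0]-.63)<.03)&(abs(w[...,1]-.12)<.03);print(w[m].min(0))
```

```text
stop False
5.5333 [0.57880689 0.12026474 0.12447383] [0.17923819 0.22743551 1.17048055]
(np.float64(222.8421012057462), np.float64(66.91912279642017))
[0.60001775 0.09000803 0.16435755]
```

```bash
sleep 1
```

```text
(no output)
```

View pics/s5.png

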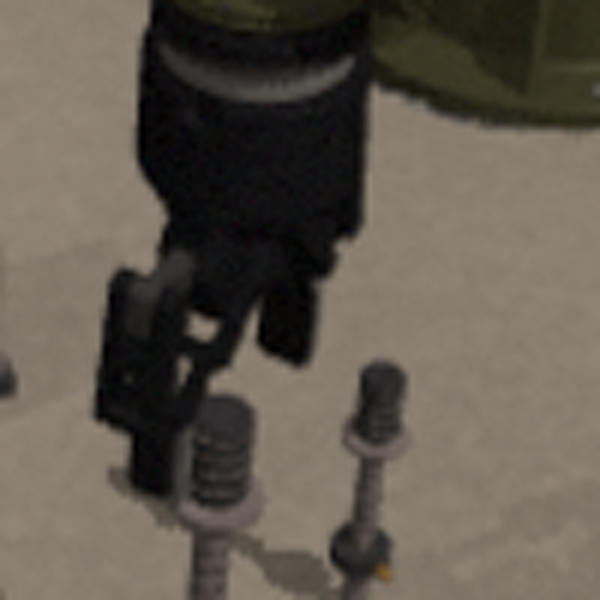

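Run:
```python
from h import *
print("stop",ctrl.move_linear([.579,.1203,.112],max_speed=.06,max_force=6))
print(ctrl.current_position(),ctrl.current_force())
ctrl.command_gripper(.035,60)
S=ctrl.camera("scene");save(S,"s6.png",6,(300,140,400,240))
print(ctrl.current_clock(),ctrl.current_grip_width(),ctrl.current_force())
```

```text
stop False
[0.57881561 0.12026653 0.11155119] [ 1.32305269 -0.00462341  0.43239545]
6.5417 0.034786100732412624 [ 0.42016882  0.13395024 -0.2924655 ]
```

```bash
sleep 1
```

```text
(no output)
```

View pics/s6.png

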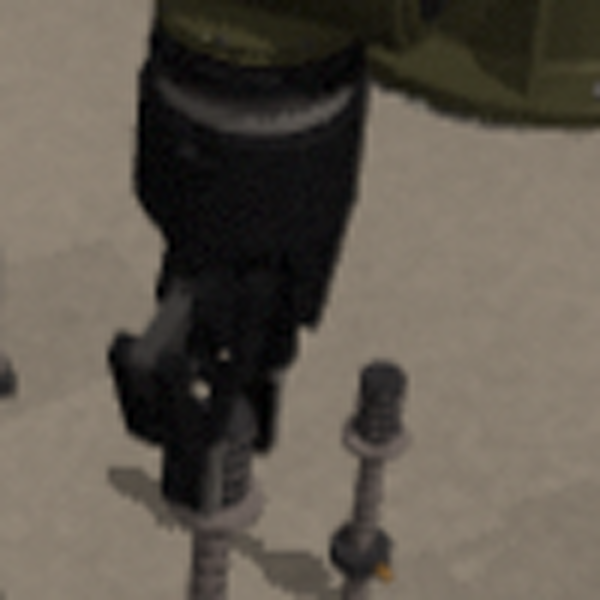

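Run:
```python
from h import *
ctrl.command_gripper(.0,60)
print(ctrl.current_clock(),ctrl.current_grip_width(),ctrl.current_force(),ctrl.current_position())
print("stop",ctrl.move_linear([.579,.1203,.142],max_speed=.06,max_force=15));print(ctrl.current_force())
ctrl.move_linear([.579,.1203,.242],max_speed=.15)
print(ctrl.current_force(),ctrl.current_grip_width(),ctrl.current_position(),ctrl.current_clock())
S=ctrl.camera("scene");save(S,"s7.png",4,(280,120,420,260))
w=pts(S)
for q in("gauge","collar_under"): print(q,[(np.round(d["location"],3).tolist(),round(d["conf"],2)) for d in ctrl.recognise(S,q)])
```

```text
6.8 0.022591781873976712 [-0.29708007  0.49035572  1.50431176] [0.57910649 0.12031291 0.1122342 ]
stop False
[-0.30727367  0.00948067 -1.04277343]
[ 0.65358567 -0.20960806 -1.35181024] 0.021810147208200115 [0.57861887 0.12023526 0.24071774] 8.2667
gauge [([0.576, 0.134, 0.205], 0.96), ([0.477, 0.137, 0.076], 0.83), ([0.602, 0.229, 0.081], 0.72)]
collar_under [([0.585, 0.127, 0.18], 0.7), ([0.604, 0.234, 0.037], 0.66), ([0.482, 0.143, 0.036], 0.45)]
```

```bash
sleep 1
```

```text
(no output)
```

View pics/s7.png

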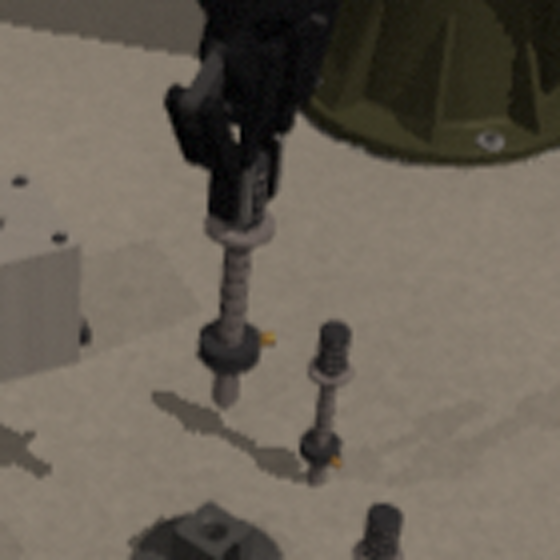

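Run:
```python
from h import *
ctrl.move_linear([.475,-.111,.242],max_speed=.15)
ctrl.move_linear([.475,-.111,.22],max_speed=.1)
ctrl.dwell(.3)
S=ctrl.camera("scene");save(S,"s8.png",6,(220,90,320,190));T=ctrl.camera("top");save(T,"t8.png",5,(260,180,380,290))
np.savez("n8.npz",**{k:np.array(S[k]) for k in("frame","z_map","R","t","cx","cy","fovy")})
P=ctrl.current_position();print(P,ctrl.current_clock(),ctrl.current_force())
print("pred tip px",proj(S,[*P[:2],P[2]-.106]),"mouth",proj(S,[.475,-.111,.1]))
```

```text
[ 0.47506403 -0.1110331   0.22023568] 11.025 [-0.71980873 -0.19979763 -0.89515378]
pred tip px (np.float64(277.1489349502362), np.float64(170.65841050152315)) mouth (np.float64(277.24139955426193), np.float64(175.0880351722414))
```

```bash
sleep 1
```

```text
(no output)
```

View pics/s8.png

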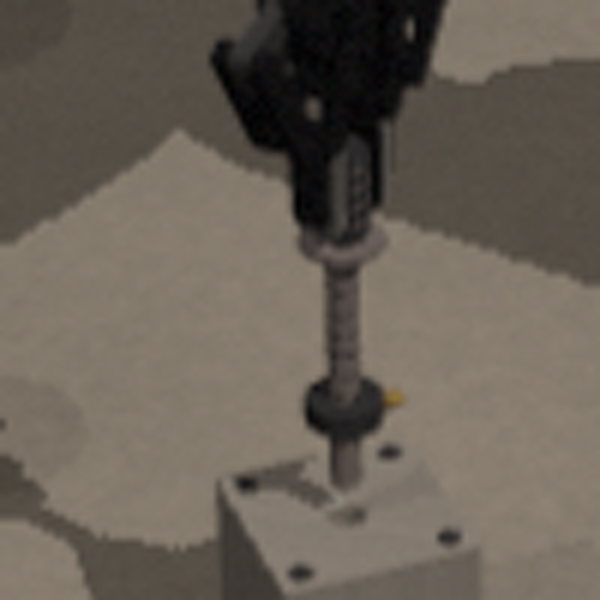

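View pics/t8.png

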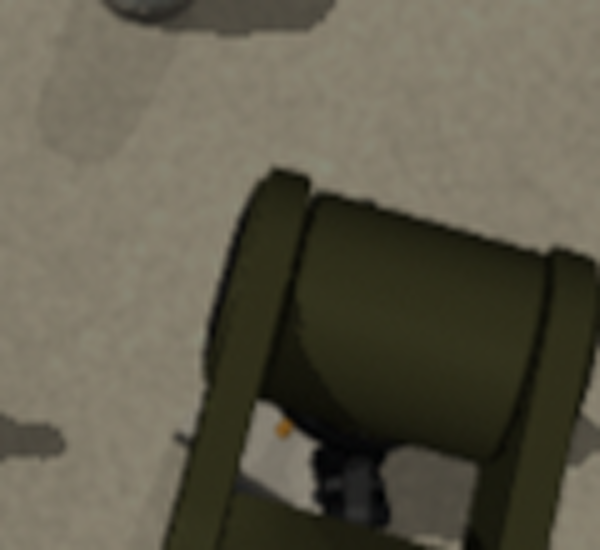

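Run:
```python
import numpy as np
d=np.load("n8.npz");g=d["frame"].astype(int).sum(2)//3
print("cols",list(range(268,292)))
for v in range(158,181): print(v,g[v,268:292])
```

```text
cols [268, 269, 270, 271, 272, 273, 274, 275, 276, 277, 278, 279, 280, 281, 282, 283, 284, 285, 286, 287, 288, 289, 290, 291]
158 [124 119  87  19  33  41  45  43  43  46  44  46  43  42  38  46  88 110
 124 126 126 127 125 126]
159 [124 121  99  19  20  27  36  40  41  40  41  41  35  35  33  59 112 126
 126 129 127 126 125 126]
160 [126 123 115  42  18  21  26  29  33  30  31  34  35  30  35  73 126 125
 125 126 125 126 125 124]
161 [124 125 119  89  57  24  24  29  32  32  34  35  35  38  63 103 125 123
 124 124 126 128 125 126]
162 [125 125 122 122 105  77  59  32  33  34  32  37  58  85 102 124 124 123
 122 124 126 126 125 128]
163 [124 124 123 125 127 123 101  38  39  42  50  51  95 125 124 120 112 115
 120 124 127 126 125 126]
164 [123 124 124 126 125 127 117  49  50  60  75  71 109 123 121 103  73  78
  96 118 124 123 123 126]
165 [123 122 119 116 115 125 114  51  60  74  79  81 109 122 113  64  42  48
  73 114 123 122 124 124]
166 [113 108 104 106 106 123 114  51  64  74  80  84 110 122 117  93  81  85
 105 121 122 122 121 125]
167 [ 83  79  89 120 121 120 112  52  64  75  7
[... 694 characters left out ...]
  94 101 118 121 118 106  99  95  99 108 115 116 116 116
 120 121 120 121 121 122]
175 [124 123 122 123 123 121 111 101  93  89  84  70  78 110 120 121 121 122
 121 121 122 120 121 121]
176 [123 124 124 123 123 123 112  98  98  89  79  74  84 116 122 121 122 122
 120 120 120 121 123 122]
177 [121 121 121 120 120 120 121 115 107 104  96 104 109 124 124 123 123 121
 124 123 122 122 121 122]
178 [122 120 120 121 119 121 119 120 121 120 119 121 122 122 123 122 124 124
 125 125 123 123 125 124]
179 [123 122 122 120 122 120 120 121 123 121 120 120 121 120 119 120 121 119
 120 122 122 123 123 123]
180 [122 122 123 122 121 121 122 122 123 123 121 121 122 121 121 122 122 121
 122 120 121 120 120 121]
```

Run:
```python
from h import *
print("stop",ctrl.move_linear([.475,-.111,.185],max_speed=.03,max_force=4))
print(ctrl.current_position(),ctrl.current_clock(),ctrl.current_force(),ctrl.current_torque())
S=ctrl.camera("scene");save(S,"s9.png",6,(220,90,320,190))
```

```text
stop False
[ 0.47508671 -0.11100385  0.18517933] 12.3417 [-0.04467892 -0.73934694 -1.43672727] [-0.03261017  0.04413562  0.04524457]
```

```bash
sleep 1
```

```text
(no output)
```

View pics/s9.png

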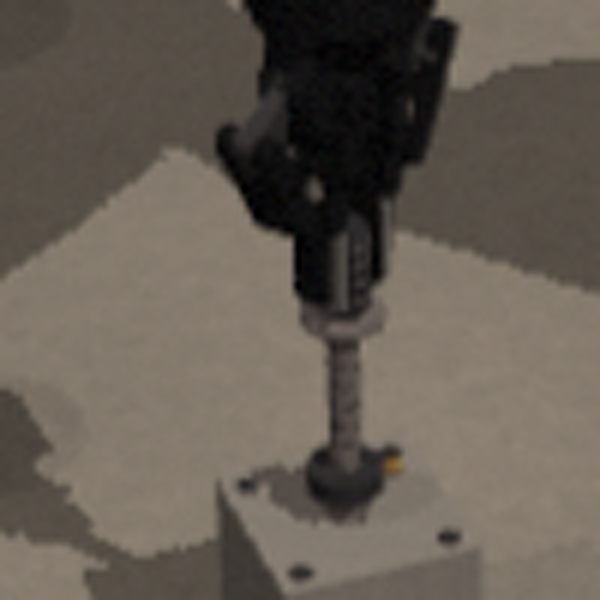

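Run:
```python
from h import *
print("stop",ctrl.move_linear([.475,-.111,.155],max_speed=.015,max_force=3.5))
for i in range(3):
    ctrl.dwell(.1);print(ctrl.current_position(),ctrl.current_clock(),ctrl.current_force(),ctrl.current_torque())
S=ctrl.camera("scene");save(S,"s10.png",6,(220,90,320,190))
```

```text
stop True
[ 0.47484494 -0.11096048  0.17019731] 13.5667 [ 0.44555233 -0.6114238   1.31184341] [-0.08789395 -0.23202468 -0.03475178]
[ 0.47482373 -0.11095636  0.1701832 ] 13.6667 [ 1.40255187 -0.80343492  1.81948426] [-0.03178121 -0.28283199 -0.01382918]
[ 0.47481936 -0.11095316  0.17019735] 13.7667 [ 0.88243612 -0.09167674  2.85466985] [-0.04736548 -0.321993    0.0009777 ]
```

```bash
sleep 1
```

```text
(no output)
```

View pics/s10.png

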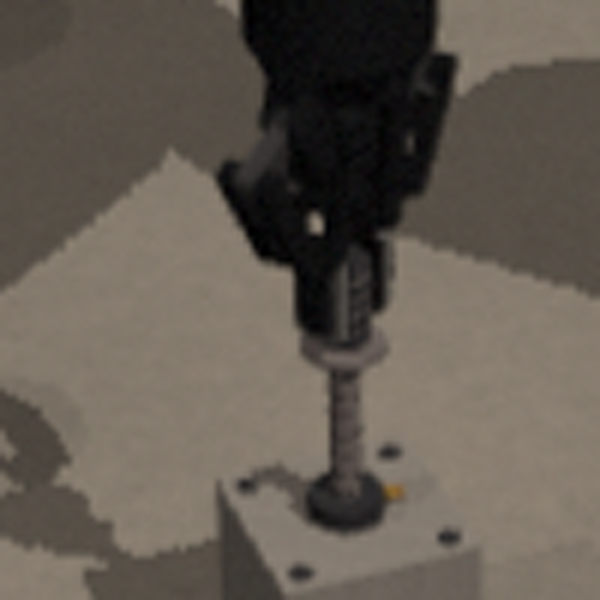

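Run:
```python
from h import *
z=.170
for i in range(6):
    z-=.009
    s=ctrl.move_linear([.475,-.111,z],max_speed=.009,max_force=7)
    print(s,ctrl.current_position().round(4) if hasattr(ctrl.current_position(),'round') else ctrl.current_position(),round(ctrl.current_clock(),2),np.round(ctrl.current_force(),2),ctrl.current_grip_width())
    if s:break
for i in range(3):
    ctrl.dwell(.1);print(np.round(ctrl.current_position(),4),np.round(ctrl.current_force(),2))
S=ctrl.camera("scene");save(S,"s11.png",6,(220,90,320,190))
```

```text
False [ 0.475 -0.111  0.161] 14.97 [-1.24 -0.34  5.1 ] 0.022611100674859178
False [ 0.475 -0.111  0.152] 16.12 [-0.14  0.22  3.45] 0.02241840176220778
False [ 0.475 -0.111  0.143] 17.27 [-0.38  0.12  4.73] 0.022561500046758325
True [ 0.4751 -0.1111  0.1396] 17.82 [0.57 0.03 5.35] 0.022524537694180478
[ 0.4751 -0.1111  0.1396] [-0.72  0.51  5.13]
[ 0.4751 -0.111   0.1396] [0.42 0.8  5.02]
[ 0.4751 -0.1111  0.1396] [-0.49  0.36  4.56]
```

```bash
sleep 1
```

```text
(no output)
```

View pics/s11.png

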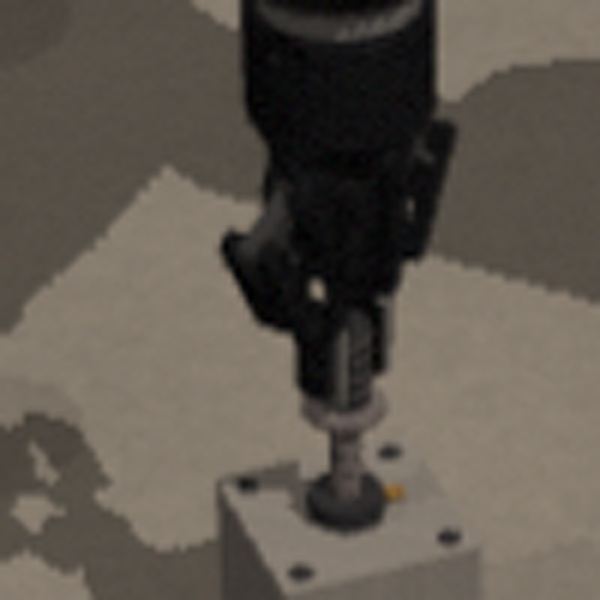

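Run:
```python
from h import *
P=ctrl.current_position()
for k in range(1,5):
    s=ctrl.move_linear([.475,-.111,.1396-.0008*k],max_speed=.006,max_force=8)
    print(s,np.round(ctrl.current_position(),4),round(ctrl.current_clock(),2),np.round(ctrl.current_force(),2),ctrl.current_grip_width())
    ctrl.dwell(.1);fz=ctrl.current_force()[2];print(np.round(ctrl.current_position(),4),fz)
    if s or fz>9:break
```

```text
True [ 0.4753 -0.1111  0.1396] 18.38 [-0.53  0.39  5.97] 0.022626019627168564
[ 0.4753 -0.1111  0.1396] 5.614824545383023
```

Run:
```python
from h import *
S=ctrl.camera("scene");a=S["frame"].copy()
ctrl.command_gripper(.034)
print(ctrl.current_force(),ctrl.current_grip_width())
ctrl.command_gripper(.06);ctrl.dwell(.2)
print(ctrl.current_force(),ctrl.current_clock())
S=ctrl.camera("scene");save(S,"s12.png",6,(220,90,320,190))
P=ctrl.current_position()
print("stop",ctrl.move_linear([.475,-.111,.21],max_speed=.06,max_force=5),ctrl.current_force())
S=ctrl.camera("scene");save(S,"s13.png",6,(220,90,320,190));print(ctrl.current_clock())
w=pts(S);m=(abs(w[...,0]-.475)<.025)&(abs(w[...,1]+.111)<.025)&(w[...,2]>.11)&(w[...,2]<.215);q=w[m]
h=q[(q[:,2]>.16)&(q[:,2]<.204)];print(np.percentile(h[:,2],[5,50,90,95,100]),h.mean(0))
```

```text
[ 0.784632   -0.08950778 -0.09566734] 0.033836870716266454
[0.01672004 0.22992415 0.21789838] 19.3833
stop False [-0.48646549  0.29140739 -0.51607015]
20.8083
[0.16259172 0.18487345 0.19783308 0.19843299 0.19894661] [ 0.48095668 -0.1064324   0.18340484]
```

```bash
sleep 1
```

```text
(no output)
```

View pics/s12.png

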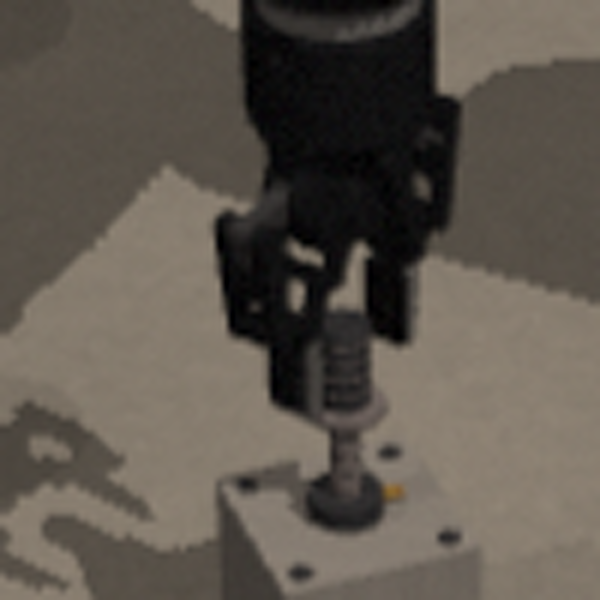

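View pics/s13.png

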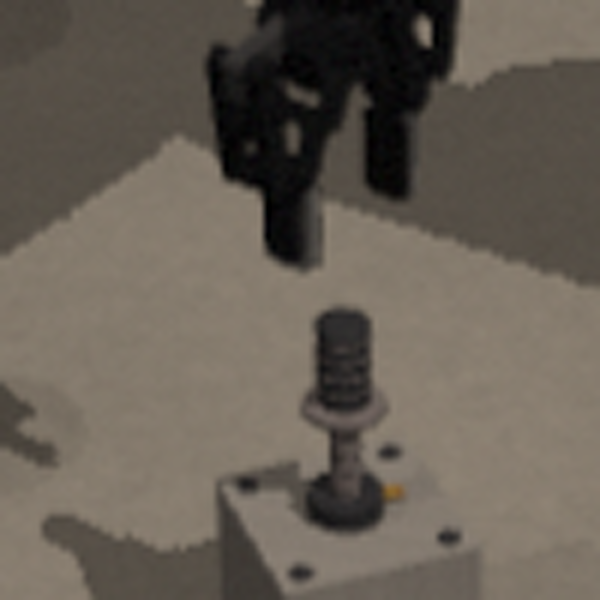

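Run:
```python
from h import *
ctrl.move_linear([.475,-.111,.30],max_speed=.15)
ctrl.movej([-1.243,.3,1.521,0,1.321,-.067]);ctrl.dwell(.3)
S=ctrl.camera("scene");T=ctrl.camera("top");save(S,"s14.png",1);save(T,"t14.png",5,(270,200,370,300))
for n,p in(("S",S),("T",T)):
    w=pts(p);m=(abs(w[...,0]-.475)<.025)&(abs(w[...,1]+.111)<.025)&(w[...,2]>.19)&(w[...,2]<.21);q=w[m]
    print(n,len(q),np.median(q,0))
for q in("reel","jar","pot"): print(q,[(np.round(d["location"],3).tolist(),round(d["conf"],2)) for d in ctrl.recognise(T,q)][:1])
print(ctrl.current_clock())
```

```text
S 60 [ 0.47975428 -0.10746504  0.19662825]
T 92 [ 0.4742112  -0.11184419  0.19817049]
reel [([0.48, -0.408, 0.071], 0.9)]
jar [([0.715, -0.042, 0.086], 0.85)]
pot [([0.468, 0.398, 0.024], 0.95)]
23.875
```

```bash
sleep 1
```

View pics/s14.png

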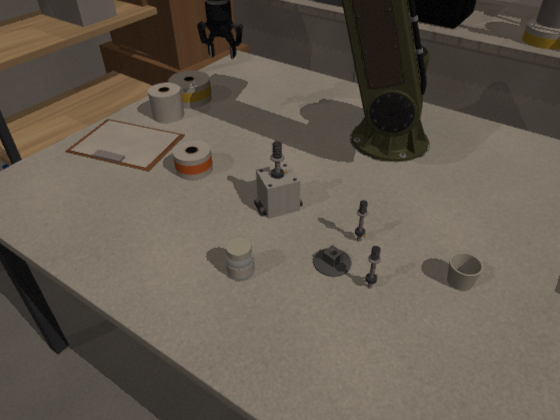

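View pics/t14.png

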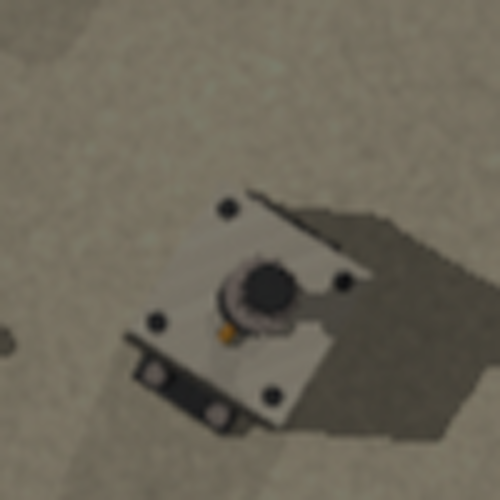

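The gauge stands upright in the die at scene pixel (277,165). The holder at (332,262) is empty, the bystanders haven't moved, and the arm is clear.

```bash
python3 -c "
from workcell import ctrl
print(ctrl.finish_job())"
```

```text
the job is handed in; nothing more can be done
None
```

The gauge is standing upright in the die pocket with its collar on the die, and I handed the job in at about 24 s on the clock. I took the largest of the three gauge-like things from the holder and left the two smaller look-alikes alone.

- **Collar landing:** it met the die with the rod about 36 mm in, inside the 34–42 mm expected.
- **Bottoming out:** the rod slid through the collar with 3–5 N read at the wrist, then stopped hard. A second gentle press (guard 8 N, about 13 N in all) did not move it further. That puts the pocket depth at about 66 mm, within the 52–82 mm range, and sideways force stayed around 1 N or less, so it did not look jammed.
- **After letting go:** the head's top measured 197–198 mm high in the two cameras, against 198.6 mm from the arm's stop height. The collar sits on the die in the pictures. The reel, jar and pot were within about 4 mm of their first readings, which is the networks' accuracy.

**What disagreed:**
- **Fingertip height:** the open fingertips showed about 40 mm higher above the reported tool point than the description implied. I went by the camera and lowered further for the grasp, with force guards on.
- **Force at the stop:** wrist force fell back to about 5 N after each stop. I judged it bottomed by the repeated stop height and the head height, not by a held force.

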